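Put the red bulb back through the turning lid of the bulb box

ROBOT

A 6-joint arm with a two-finger parallel gripper is mounted at the origin on the work surface. World frame = base frame: x ahead of the robot, y to its left, z up, the work surface at z = 0. Lengths are in m, angles in degrees, forces in N, time in s.
With the tool pointing down it reaches from about 0.4 to 0.825 m from the base axis. Payload 7 kg.
Tool frame: the origin (TCP) lies midway between the tips of the shut fingers; the grasp point (between the pads) lies 19 mm behind it; z points along the fingers, y is the direction in which the jaws open and shut (so a half turn about z gives the same grasp; the last joint's range is limited). The gripper opens to 88 mm and grips with 3 to 60 N. Pads are 19 mm wide; open, the fingers measure 130 mm over their backs; the gripper's body (78 mm by 193 mm) begins 47 mm behind the grasp point.
Start: joints at [-47.149, 20.546, 0.682, 0, -70.136, -16.507], TCP at [0.3, -0.605, 0.227] pointing down, gripper open.
Joint ranges: [-176.03, 176.03], [-82.01, 121.73], [-58.28, 71.71], [-173.87, 95.51], [-174.79, -0.11], [-173.66, 173.66]. Speed limits (degrees/s): [136.94, 136.94, 172.46, 180, 180, 180].

INTERFACE

Orientations are given as a 3x3 rotation matrix whose columns are the frame's x, y, z axes.
In Python, from rig import robot gives the robot as it stands. Calls block until the motion is done:
- robot.goto(position, orientation): joint-space move of the TCP to a pose.
- robot.servo_line(position, ori=None, speed=0.15): straight line of the TCP; ori=None keeps the orientation; speed is the mean speed in m/s.
- robot.movej(angles): joint-space move.
- robot.move_gripper(opening): opening from 0.0 (shut) to 1.0 (fully open); the grip force is fixed at half the most; returns when the fingers have stopped.
- robot.dwell(seconds).
- robot.ik(position, orientation): joint angles nearest the present ones, or None.
- robot.grab_frame(name): name is "scene" or "top" or "wrist"; returns (picture, depth): 480x640x3 uint8, red, green, blue; 480x640 float32, m along the optical axis (not along the pixel's ray), 0 where there is no reading.
- robot.camera_info(name): a dict with "vfov" (degrees; the focal length in pixels is half the picture's height over the tangent of half this angle, whatever the lens; pixels are square), "cx", "cy" (the principal point, pixels), "view" (4x4, takes a point from world to camera coordinates); the wrist camera has in their place "T_tool_cam" (4x4, takes a point from camera to tool coordinates, whose origin is the TCP and whose axes are the flange's). Camera axes: x right, y down, z forward; pixel columns grow to the right and rows downward; lengths in m; the calibration is good to about 2 mm. The wrist camera is an equidistant fisheye: a pixel r from the principal point sees the ray r / f radians off the axis. A picture is of the moment at which its call begins: read the wrist's pose just before it. camera_info takes no time and is no camera call.
A pose or a line that the arm cannot do raises robot.Unreachable and nothing moves.
- robot.job_done(): hands the job in, once; it reports no verdict.
Readings, each from a call of its own:
- robot.read_t(): time.
- robot.read_qpos(): joint angles.
- robot.read_qvel(): joint speeds.
- robot.read_effort(): joint torques, N m.
- robot.read_position(): TCP position.
- robot.read_tcp_rot(): TCP orientation.
- robot.read_force(): force on the tool from outside, world axes, zero at the start.
- robot.read_ft_torque(): the same for the moment, N m.
- robot.read_grip_width(): opening from 0.0 (shut) to 1.0 (fully open).
Only numpy, scipy, OpenCV 4.12 (cv2) and the standard library are available. Lean on these libraries where they do the work, as an engineer would, in place of code of your own. Each camera call takes 0.05 s, during which the arm holds its last target.

TASK

The red bulb left standing out on the sill belongs in the round bulb box, with the other red one, but the box's clear lid was left askew. Lift the lid a little by its handle and turn it until its opening stands over the red bulb's compartment and its tab drops fully home into the notch there, feeling for it, then lower the loose bulb through the opening into that compartment, without dropping it from a height. Leave the lid seated and the seedling cups where they stand.

Things in the scene. Friction and masses are not known exactly. Their poses are not given: they have to be found in the camera images.
- bulb_box: Grey-green round tub, fixed, 269 mm across, 73 mm high, at any yaw, holding a loose-fitting white insert with four quarter compartments and a notched rim. Origin: centre of the underside. White marks on its outside at its +x, +y, -x, -y show roughly where the middles of the compartments and their notches are; the insert sits up to 8 degrees off them, either way, not known beforehand.
- box_rim (a point): Centre of the white insert's rim, on the axis, 96 mm above the sill (axes as the tub's). Insert: 254 mm across, wall 6 mm, floor top 6 mm above the sill, two crossed dividers (4 mm thick, tops at 88 mm), inner wall 121 mm from the axis. Above the middle of each compartment the rim has a notch 11 mm wide and 11 mm deep, 124 mm from the axis; four, exactly 90 degrees apart.
- lid_lift (a joint): Height of the lid over its seat (m): 0 = home, tab in a notch; about 0.008 = tab lying on the rim between notches, as at the start; 0.022 = top stop. Only its weight (0.24 kg) pulls it down. Home, it is locked (tab 1.5 mm of play each side); lift it 9 to 20 mm to turn it freely. Lying on the rim it stays where it is left, and drops in when pressed lightly or let go over a notch.
- lid_grip (a point): In the lid's green handle, an upright bar 56 mm long, 14 mm thick, 32 mm tall on the middle of the lid. The point is on the box's axis, 22 mm above the lid's top face (10 mm below the bar's top) and moves with the lid; x runs along the bar towards the opening, z up. Lid: clear disc 262 mm across, 3 mm thick, captive, turns without end; its top is 99 mm above the sill when home.
- opening (a point): Middle of the lid's opening, 80 mm from the axis, at the lid's underside; x points outwards. The opening is a green-edged sector 80 degrees wide, 34 to 114 mm from the axis. In line with its middle, on the lid's outer edge 124 mm from the axis, is the green tab, 8 mm wide, reaching 8 mm below the lid's underside.
- bulb_loose: Loose dark red flower bulb standing on the sill, to be put away: 78 mm tall, 44 mm across its belly (18 mm up), with an upright dry tan neck 18 mm across from 52 to 78 mm above its base. 0.06 to 0.13 kg. Origin: centre of its base, z up along the neck. It takes no harm from a fall of 40 mm.
- bulb_kept: The other dark red bulb, same shape, in one compartment, about 78 mm from the axis and some 15 to 27 degrees clockwise (from above) of the compartment's middle: the other side is free for a second bulb. Origin: centre of its base, 6 mm above the sill. At the start the opening lies more than a quarter turn from this compartment.
- bulb_tan: Brown bulb of the same size, standing in another compartment in the same way. Not the one wanted.
- bulb_cream: Cream white bulb of the same size, standing in another compartment in the same way. Not the one wanted.
- cup_a: White seedling cup with soil, 65 mm across at the rim, 66 mm tall plus small leaves, loose. Origin: centre of its underside.
- cup_b: Another such cup.
- cup_c: Another such cup.
- cup_d: Another such cup.
Mind the look-alikes: they are no part of the job. What is shaped like the bulb_loose but yellow is not meant.

How it is judged (in metres and radians):
On the way:
1. the lid is seated, tab in the notch, with its opening over the compartment of the red bulb (value of joint lid_lift below 0.0025 m and horizontal distance between opening and bulb_kept below 0.06 m), for 0.3 s.
At the end, for the whole second after the job is handed in: The lid is seated (less than 2.5 mm above its seat) with the middle of its opening within 60 mm, seen from above, of both red bulbs' base points, so that both are in the same compartment; the formerly loose bulb's base point is less than 45 mm above the sill, inside the box, and it is at rest (all of step 1 and horizontal distance between opening and bulb_loose below 0.06 m and height (world z) of bulb_loose between 0 and 0.045 m and z of bulb_loose in the frame of bulb_box above 0.002 m and linear speed of bulb_loose below 0.02 m/s); the robot touches nothing.
It fails at once if a seedling cup is pushed more than 25 mm or tipped over (distance of any of cup_a, cup_b, cup_c, cup_d from where it was at the start of the episode above 0.025 m).
It fails at once if the loose bulb is let fall from more than about 60 mm (linear speed of bulb_loose above 1.1 m/s and not (contact force between bulb_loose and the fingers above 0.1 N)).
It also fails if it takes over 72 s, if anything falls off the work surface, if the arm or the gripper's body presses on something with over 40 N, if the wrist force passes 120 N, or if a joint passes its speed limit or range.

## Working session

There is one attempt and no reset: what is moved stays moved. The work goes in short steps, each a Python script; the robot and the scene stay as the last script left them, time stands still between calls to the robot, and variables do not carry over. Pictures are saved under pics/ and viewed, and the job is handed in when it is done.

```bash
ls; mkdir -p pics; python3 - <<'E'
from rig import robot
import cv2, numpy as np
for n in ["scene","top","wrist"]:
    im,d=robot.grab_frame(n)
    cv2.imwrite(f"pics/{n}0.png",im[:,:,::-1]); np.savez(f"pics/{n}0.npz",im=im,d=d)
    print(n,robot.camera_info(n))
print(robot.read_t(),robot.read_position(),robot.read_tcp_rot())
E
```

```text
pics
scene {'vfov': 47.940090298975704, 'cx': 318.9837163007995, 'cy': 236.82785124214428, 'view': array([[-0.54771879,  0.83647947,  0.01749937,  0.30318096],
       [ 0.63836369,  0.43133176, -0.63753016, -0.23454067],
       [-0.54082892, -0.33801629, -0.77022663,  1.54201042],
       [ 0.        ,  0.        ,  0.        ,  1.        ]])}
top {'vfov': 52.40167701976615, 'cx': 317.3262090875458, 'cy': 239.05681318117675, 'view': array([[ 0.0136628 , -0.99972443,  0.01908924, -0.04086684],
       [-0.99204999, -0.01594149, -0.12483063,  0.52937993],
       [ 0.12510054, -0.01723195, -0.99199441,  1.17357474],
       [ 0.        ,  0.        ,  0.        ,  1.        ]])}
wrist {'vfov': 65.70646984690485, 'cx': 321.59069454769553, 'cy': 238.14123523957815, 'T_tool_cam': array([[ 8.47663971e-04, -9.54282313e-01, -2.98905585e-01,
         8.26259174e-02],
       [ 9.99999571e-01,  9.20174383e-04, -1.01846644e-04,
         1.00815029e-03],
       [ 3.72235713e-04, -2.98905371e-01,  9.54282684e-01,
        -1.58935869e-01],
       [ 0.00000000e+00,  0.00000000e+00,  0.00000000e+00,
         1.00000000e+00]])}
0.15 [ 0.29935612 -0.6045743   0.22583527] [[-8.96159532e-01 -4.43731448e-01 -7.03373822e-04]
 [-4.43731981e-01  8.96158887e-01  1.08548168e-03]
 [ 1.48672346e-04  1.28487421e-03 -9.99999163e-01]]
```

View pics/top0.png

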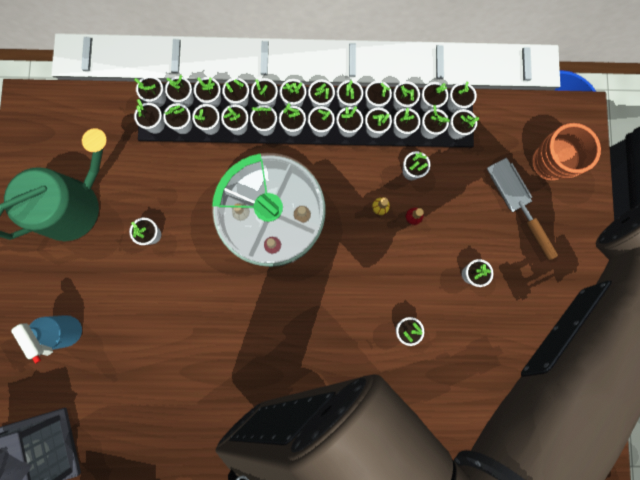

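View pics/scene0.png

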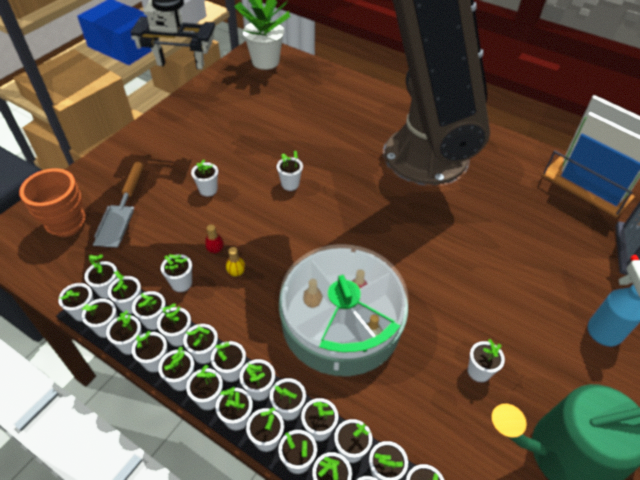

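```bash
cat > h.py <<'E'
import numpy as np, cv2
from rig import robot
def cast(cam,uv,z):
    c=robot.camera_info(cam); f=240/np.tan(np.radians(c['vfov']/2)); V=np.array(c['view'])
    R=V[:3,:3]; o=-R.T@V[:3,3]
    d=R.T@np.array([(uv[0]-c['cx'])/f,(uv[1]-c['cy'])/f,1.])
    return o+d*(z-o[2])/d[2]
def proj(cam,p):
    c=robot.camera_info(cam); f=240/np.tan(np.radians(c['vfov']/2)); V=np.array(c['view'])
    q=V[:3,:3]@np.asarray(p)+V[:3,3]; return np.array([c['cx']+f*q[0]/q[2],c['cy']+f*q[1]/q[2]])
def wcast(uv,z,pos,rot):
    c=robot.camera_info('wrist'); f=240/np.tan(np.radians(c['vfov']/2)); T=np.array(c['T_tool_cam'])
    dx,dy=uv[0]-c['cx'],uv[1]-c['cy']; r=np.hypot(dx,dy); th=r/f
    d=np.array([np.sin(th)*dx/max(r,1e-9),np.sin(th)*dy/max(r,1e-9),np.cos(th)])
    d=rot@(T[:3,:3]@d); o=np.asarray(pos)+rot@T[:3,3]
    return o+d*(z-o[2])/d[2]
def grab(n,tag):
    p,R=np.array(robot.read_position()),np.array(robot.read_tcp_rot())
    im,d=robot.grab_frame(n); cv2.imwrite(f"pics/{tag}.png",im[:,:,::-1]); np.savez(f"pics/{tag}.npz",im=im,d=d,p=p,R=R)
    return im,d,p,R
def down(a):
    # tool pointing down, jaw (y) axis at world angle a (deg)
    a=np.radians(a); y=np.array([np.cos(a),np.sin(a),0]); z=np.array([0,0,-1.]); x=np.cross(y,z)
    return np.stack([x,y,z],1)
E
python3 - <<'E'
import cv2,numpy as np
from h import *
im=cv2.imread('pics/top0.png')
cv2.imwrite('pics/topz.png',cv2.resize(im[145:275,200:340],None,fx=4.4,fy=4.4,interpolation=cv2.INTER_CUBIC))
cv2.imwrite('pics/topz2.png',cv2.resize(im[140:360,360:520],None,fx=2.7,fy=2.7,interpolation=cv2.INTER_CUBIC))
s=cv2.imread('pics/scene0.png')
cv2.imwrite('pics/scz.png',cv2.resize(s[230:380,265:425],None,fx=4,fy=4,interpolation=cv2.INTER_CUBIC))
print('box rim',cast('top',(268.5,209.5),.1))
print('redneck',cast('top',(418,211),.078),'yel',cast('top',(382,202),.078))
for u in [(417,164),(479,272),(410,330),(145,231)]: print(cast('top',u,.066))
E
```

```text
box rim [0.58973928 0.08391924 0.1       ]
redneck [ 0.59637454 -0.27395096  0.078     ] yel [ 0.6169256  -0.18702067  0.078     ]
[ 0.71627756 -0.27563619  0.066     ]
[ 0.45230545 -0.42202992  0.066     ]
[ 0.31294412 -0.2542253   0.066     ]
[0.5386615  0.38086939 0.066     ]
```

View pics/topz.png

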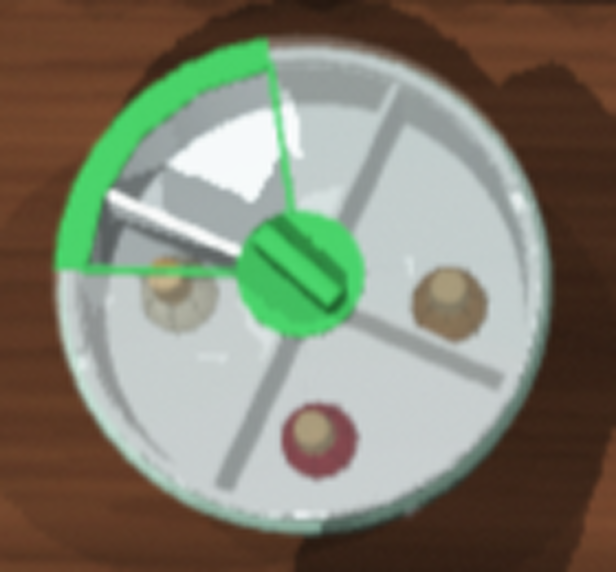

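View pics/scz.png

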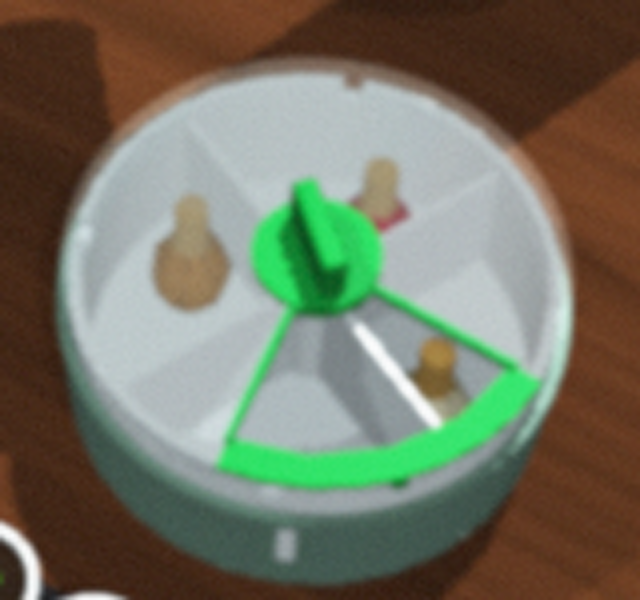

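View pics/topz2.png

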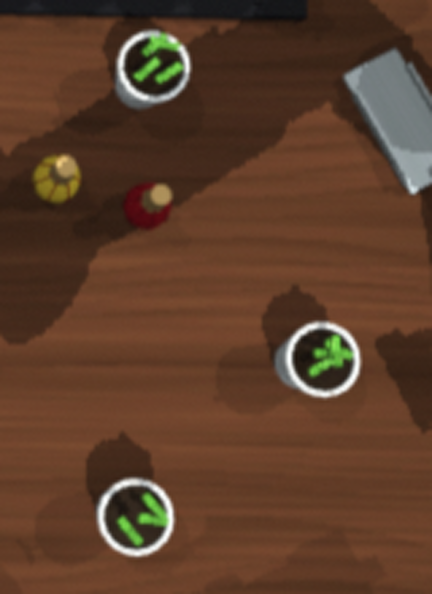

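View pics/wrist0.png

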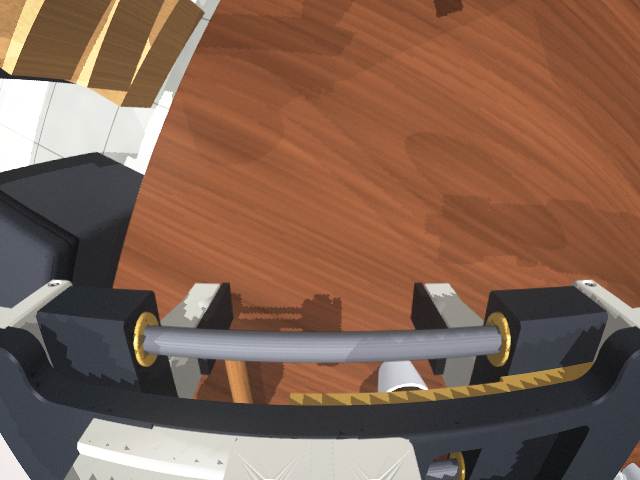

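```bash
python3 - <<'E'
from h import *
c=np.array([.590,.084])
R=np.stack([[1,0,0],[0,-1,0],[0,0,-1]],1).astype(float)
p=[c[0]-.06,c[1],.30]
q=robot.ik(p,R); print(q)
for b in range(0,360,30):
    qq=robot.ik([.59,.084,.145],down(b)); print(b,None if qq is None else np.round(qq,0))
for b in range(0,360,30):
    qq=robot.ik([.51,.06,.06],down(b)); print(b,None if qq is None else np.round(qq,0))
robot.goto(p,R); robot.dwell(.3)
im,d,p,R=grab('wrist','w1'); print(p,robot.read_t())
E
```

```text
[ 29.94810292   5.08901529  -9.91086157   0.         -75.00012314
  60.05189708]
0 [ 27.  17. -16.   0. -57. 153.]
30 None
60 [  27.   17.  -16.    0.  -57. -147.]
90 [  27.   17.  -16.    0.  -57. -117.]
120 [ 27.  17. -16.   0. -57. -87.]
150 [ 27.  17. -16.   0. -57. -57.]
180 [ 27.  17. -16.   0. -57. -27.]
210 [ 27.  17. -16.   0. -57.   3.]
240 [ 27.  17. -16.   0. -57.  33.]
270 [ 27.  17. -16.   0. -57.  63.]
300 [ 27.  17. -16.   0. -57.  93.]
330 [ 27.  17. -16.   0. -57. 123.]
0 [ 29.  16. -32.   0. -43. 151.]
30 None
60 [  29.   16.  -32.   -0.  -43. -149.]
90 [  29.   16.  -32.    0.  -43. -119.]
120 [ 29.  16. -32.   0. -43. -89.]
150 [ 29.  16. -32.   0. -43. -59.]
180 [ 29.  16. -32.   0. -43. -29.]
210 [ 29.  16. -32.   0. -43.   1.]
240 [ 29.  16. -32.   0. -43.  31.]
270 [ 29.  16. -32.   0. -43.  61.]
300 [ 29.  16. -32.   0. -43.  91.]
330 [ 29.  16. -32.   0. -43. 121.]
[0.53006647 0.08368787 0.29992649] 3.0833
```

View pics/w1.png

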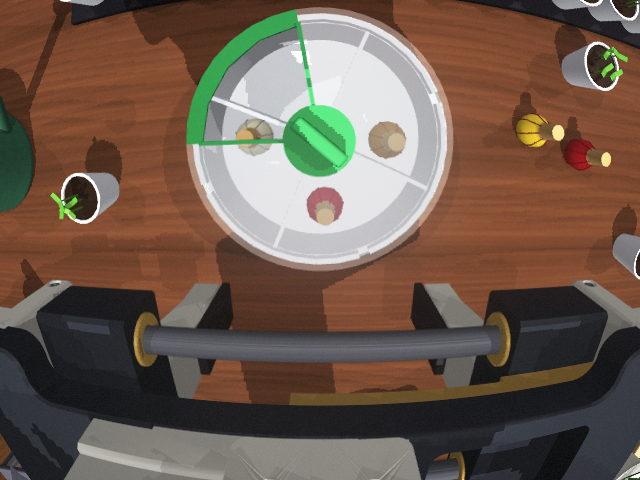

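```bash
python3 - <<'E'
import cv2
im=cv2.imread('pics/w1.png')
cv2.imwrite('pics/w1z.png',cv2.resize(im[0:280,180:460],(595*1,595),interpolation=cv2.INTER_CUBIC))
E
```

```text
(no output)
```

View pics/w1z.png

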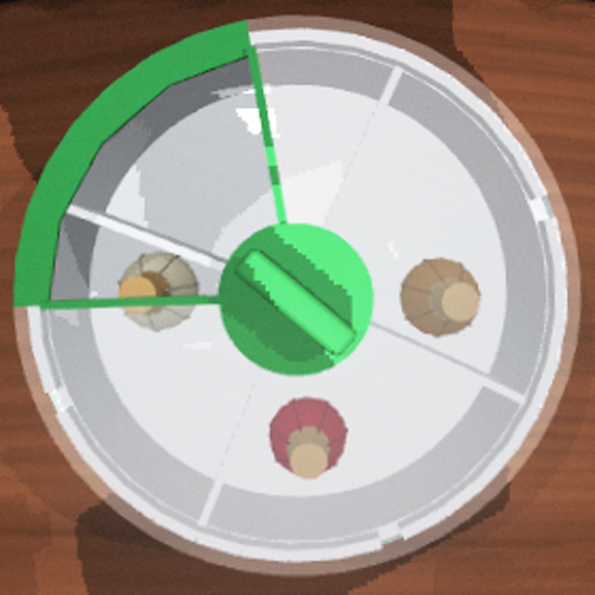

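```bash
python3 - <<'E'
from h import *
Z=np.load('pics/w1.npz'); p,R=Z['p'],Z['R']
u=lambda x,y:(180+(x+.5)/2.125-.5,(y+.5)/2.125-.5)
W=lambda x,y,z:wcast(u(x,y),z,p,R)[:2]
N=[W(540,209,.096),W(390,535,.096),W(60,400,.096)]
D=[W(398,68,.088),W(70,208,.088),W(205,523,.088),W(522,398,.088)]
c1=(N[0]+N[2])/2
def isect(a,b,c,d):
    t=np.linalg.solve(np.stack([b-a,c-d],1),c-a)[0]; return a+t*(b-a)
c2=isect(D[0],D[2],D[1],D[3])
print('c',c1,c2)
c=c1
ang=lambda v:np.degrees(np.arctan2(v[1],v[0]))
for n in N: print('notch',np.linalg.norm(n-c),ang(n-c))
for n in D: print('div',np.linalg.norm(n-c),ang(n-c))
print('div lines',ang(D[0]-D[2]),ang(D[1]-D[3]))
# bar
im=Z['im']; hsv=cv2.cvtColor(im,cv2.COLOR_RGB2HSV)
b0=W(249,258,.139);b1=W(342,343,.139); print('bar',ang(b0-b1),np.linalg.norm(b0-b1),(b0+b1)/2)
# green mask -> hub circle, sector edges
e=[W(248,30,.107),W(283,220,.107)]; print('edge1',ang(e[0]-c),ang(e[1]-c),np.linalg.norm(e[0]-c))
e=[W(20,303,.107),W(222,300,.107)]; print('edge2',ang(e[0]-c),ang(e[1]-c),np.linalg.norm(e[0]-c))
k=W(308,461,.084); print('kept neck',np.linalg.norm(k-c),ang(k-c)); k=W(308,428,.024);print('kept belly',np.linalg.norm(k-c),ang(k-c))
# outer lid circle
g=cv2.inRange(hsv,(45,80,60),(85,255,255)); g[:,:180]=0;g[:,460:]=0;g[280:]=0
# loose bulb from wrist
print('loose neck w', wcast((603,159),.078,p,R))
E
```

```text
c [0.5949946  0.08634146] [0.59542825 0.08547671]
notch 0.12192016785798832 -68.0807835250297
notch 0.1225157614625753 -157.98823083254888
notch 0.12192016785798832 111.9192164749703
div 0.1207062686842272 -23.022796824001894
div 0.1164587821303169 66.54294236573139
div 0.11909668913580473 157.5794336854413
div 0.11926061432723156 -112.73932957531451
div lines -22.7237027012218 66.9060720176126
bar 47.17063304622439 0.05089757909661235 [0.5960683  0.08605904]
edge1 9.603133432426047 8.796110584736969 0.12552724637919827
edge2 88.8732309659677 89.7035043984793 0.12684775655244268
kept neck 0.07962480777020371 -175.8274981513402
kept belly 0.07561128524548151 -175.22528429508725
loose neck w [ 0.59499837 -0.27130856  0.078     ]
```

```bash
python3 - <<'E'
from h import *
c=[.595,.086]
R=down(138.5)
robot.goto([*c,.19],R); robot.dwell(.2)
robot.servo_line([*c,.114],speed=.1); robot.dwell(.3)
f=lambda:(np.round(robot.read_force(),2),np.round(robot.read_ft_torque(),2),np.round(robot.read_position(),4))
print(f()); robot.move_gripper(0.0); robot.dwell(.3); print(f(),robot.read_grip_width()*88)
robot.servo_line([*c,.120],speed=.03); robot.dwell(.3); print(f(),robot.read_t())
grab('wrist','w2');grab('scene','s2')
E
```

```text
(array([0.27, 0.86, 0.7 ]), array([-0.01,  0.07, -0.03]), array([0.5952, 0.0861, 0.1145]))
(array([ 3.34, -4.5 , -0.65]), array([-1.61, -1.33,  0.02]), array([0.596 , 0.0852, 0.1144])) 13.770190389076184
(array([ 4.76, -4.68, -2.72]), array([-1.6 , -1.62,  0.05]), array([0.596 , 0.0853, 0.1202])) 8.525
```

View pics/w2.png

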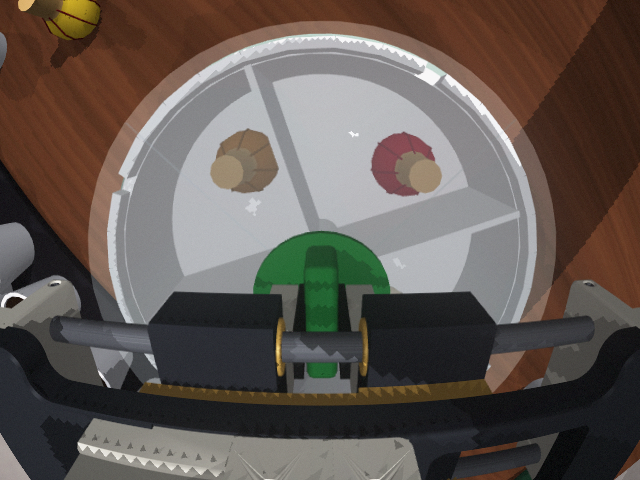

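View pics/s2.png

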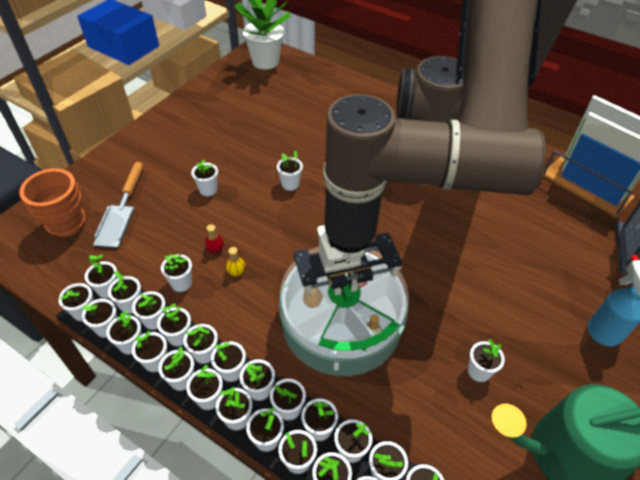

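```bash
python3 - <<'E'
from h import *
c=[.5965,.0847]
f=lambda:(np.round(robot.read_force(),2),np.round(robot.read_ft_torque(),2),np.round(robot.read_position(),4))
robot.servo_line([*c,.120],speed=.03);robot.dwell(.2);print(f())
for b in (180,228):
    robot.goto([*c,.120],down(b)); robot.dwell(.3); print(b,f(),robot.read_grip_width()*88,robot.read_qpos()[5],robot.read_t())
E
```

```text
(array([ 0.09,  4.39, -3.21]), array([ 1.69,  0.6 , -0.02]), array([0.5962, 0.0851, 0.1197]))
180 (array([ 1.81,  2.93, -1.33]), array([ 1.08, -0.69, -0.  ]), array([0.5969, 0.0848, 0.1202])) 14.042586484660891 -26.682792626475145 10.1
228 (array([ 4.47,  3.3 , -2.25]), array([ 1.16, -1.54,  0.04]), array([0.5977, 0.0851, 0.1205])) 13.922047156117646 21.360134010688192 11.2167
```

```bash
python3 - <<'E'
from h import *
c=[.5972,.0853]
f=lambda:(np.round(robot.read_force(),2),np.round(robot.read_ft_torque(),2),np.round(robot.read_position(),4))
for b in (265,292.1):
    robot.goto([*c,.120],down(b)); robot.dwell(.3); R=robot.read_tcp_rot(); print(b,np.degrees(np.arctan2(R[1][1],R[0][1])),f(),robot.read_grip_width()*88,robot.read_t())
grab('top','t3');grab('wrist','w3')
im=cv2.imread('pics/w3.png');t=cv2.imread('pics/t3.png')
cv2.imwrite('pics/t3z.png',cv2.resize(t[145:275,200:340],None,fx=4.4,fy=4.4,interpolation=cv2.INTER_CUBIC))
E
```

```text
265 -94.98317969785607 (array([ 2.1 ,  3.61, -2.03]), array([ 1.38, -1.14,  0.02]), array([0.5981, 0.0858, 0.1204])) 14.067994144211855 12.1833
292.1 -67.88063389856396 (array([ 2.24,  5.52, -2.71]), array([ 2.18, -0.94,  0.04]), array([0.598 , 0.0863, 0.1204])) 14.187227637912008 13.0083
```

View pics/w3.png

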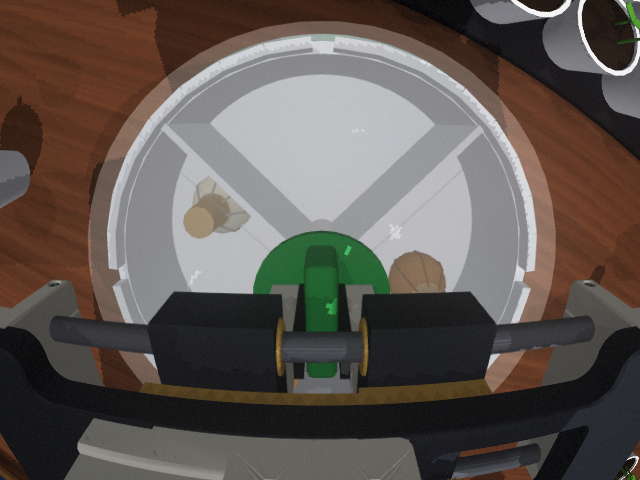

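View pics/t3z.png

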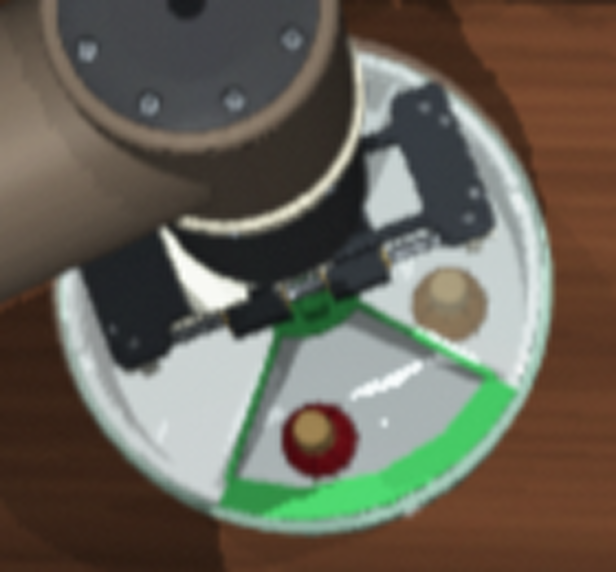

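```bash
python3 - <<'E'
from h import *
c=[.5976,.0858]
f=lambda:(np.round(robot.read_force(),2),np.round(robot.read_ft_torque()[2],2),np.round(robot.read_position(),4))
for z in (.117,.1145,.113,.1115,.110,.108,.1065):
    robot.servo_line([*c,z],speed=.03); robot.dwell(.2); F=f(); print(z,F)
    if F[0][2]>6: break
E
```

```text
0.117 (array([ 1.95,  5.54, -2.01]), np.float64(-0.03), array([0.5981, 0.0863, 0.117 ]))
0.1145 (array([ 1.82,  5.19, -1.63]), np.float64(0.02), array([0.598 , 0.0863, 0.1145]))
0.113 (array([ 2.49,  5.35, -2.04]), np.float64(0.01), array([0.5981, 0.0863, 0.113 ]))
0.1115 (array([ 2.39,  4.66, -2.87]), np.float64(0.05), array([0.598 , 0.0863, 0.1115]))
0.11 (array([ 2.87,  5.22, -2.3 ]), np.float64(0.02), array([0.5981, 0.0863, 0.1101]))
0.108 (array([ 2.6 ,  5.08, -3.45]), np.float64(0.0), array([0.5981, 0.0863, 0.108 ]))
0.1065 (array([-1.32,  4.82,  5.63]), np.float64(-0.03), array([0.5981, 0.0863, 0.1077]))
```

```bash
python3 - <<'E'
from h import *
c=[.5976,.0858]
f=lambda:(np.round(robot.read_force(),2),np.round(robot.read_ft_torque()[2],2),np.round(robot.read_position(),4))
# twist feel
for b in (294.5,289.7,292.1):
    robot.goto([*c,.1075],down(b)); robot.dwell(.2); print(b,f())
robot.move_gripper(0.35); robot.dwell(.3); print(f())
# regrip: bar height relative check, press lightly while gripping
robot.servo_line([*c,.1065],speed=.03); robot.dwell(.2); print(f())
robot.servo_line([*c,.17],speed=.1)
robot.move_gripper(0.0)
# press on handle top; expected at TCP z .131 
for z in (.136,.134,.133,.132,.131,.130,.129,.128):
    robot.servo_line([*c,z],speed=.03); robot.dwell(.15); F=f(); print(z,F)
    if F[0][2]>5: break
robot.servo_line([*c,.17],speed=.1); print(robot.read_t())
E
```

```text
294.5 (array([ 0.93,  5.07, -0.12]), np.float64(-0.69), array([0.5981, 0.0863, 0.1078]))
289.7 (array([ 1.29,  4.48, -0.99]), np.float64(0.51), array([0.598 , 0.0862, 0.1078]))
292.1 (array([ 1.26,  5.36, -0.55]), np.float64(0.01), array([0.598 , 0.0863, 0.1078]))
(array([ 0.06,  0.09, -0.72]), np.float64(-0.02), array([0.5976, 0.0858, 0.1075]))
(array([-0.5 ,  0.41,  0.08]), np.float64(0.03), array([0.5976, 0.0858, 0.1065]))
0.136 (array([-0.05, -0.16, -0.16]), np.float64(-0.01), array([0.5977, 0.0858, 0.1362]))
0.134 (array([-0.11,  0.01, -0.25]), np.float64(-0.03), array([0.5976, 0.0858, 0.134 ]))
0.133 (array([-0.46,  0.5 , -0.11]), np.float64(-0.05), array([0.5976, 0.0858, 0.133 ]))
0.132 (array([0.16, 0.53, 0.41]), np.float64(0.02), array([0.5976, 0.0858, 0.132 ]))
0.131 (array([ 0.17, -0.82,  3.16]), np.float64(-0.03), array([0.5978, 0.0858, 0.1313]))
0.13 (array([-1.49, -0.06,  9.24]), np.float64(-0.01), array([0.598 , 0.0858, 0.1312]))
24.4
```

```bash
python3 - <<'E'
from h import *
R=down(332)
print(R[:,0])
x=R[:2,0]; b=np.array([.5955,-.2725])
tcp=b-.03*x
robot.servo_line([.5976,.0858,.25],speed=.2)
robot.goto([*tcp,.22],R); robot.move_gripper(0.5); robot.dwell(.3)
im,d,p,Rr=grab('wrist','w4'); grab('scene','s4'); print(p,robot.read_qpos(),robot.read_t())
hsv=cv2.cvtColor(im,cv2.COLOR_RGB2HSV)
m=cv2.inRange(hsv,(0,150,60),(6,255,255))|cv2.inRange(hsv,(170,150,60),(180,255,255))
n,l,s,cc=cv2.connectedComponentsWithStats(m)
for i in range(1,n):
    if s[i,4]>150: print(s[i],cc[i],wcast(cc[i],.02,p,Rr))
E
```

```text
[0.46947156 0.88294759 0.        ]
[ 0.58139954 -0.29902931  0.22000351] [-1.01548364e+01  1.87943602e+01 -2.75484422e+00 -5.24494707e-04
 -6.84508430e+01  1.62153956e+02] 27.6833
[ 302  157   46   47 1027] [323.93378773 175.73028238] [ 0.59694391 -0.27148576  0.02      ]
```

View pics/w4.png

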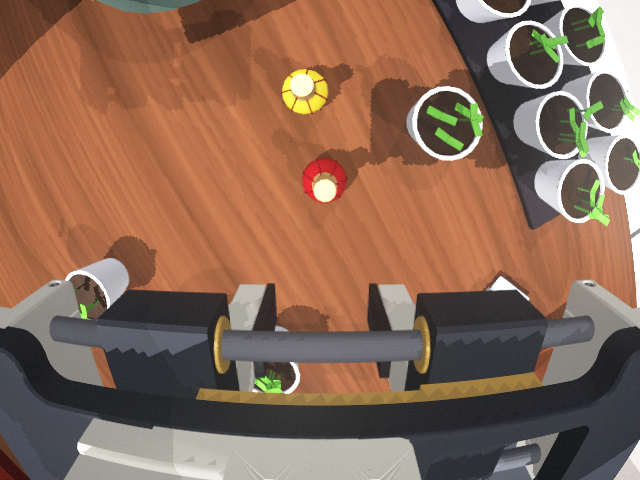

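View pics/s4.png

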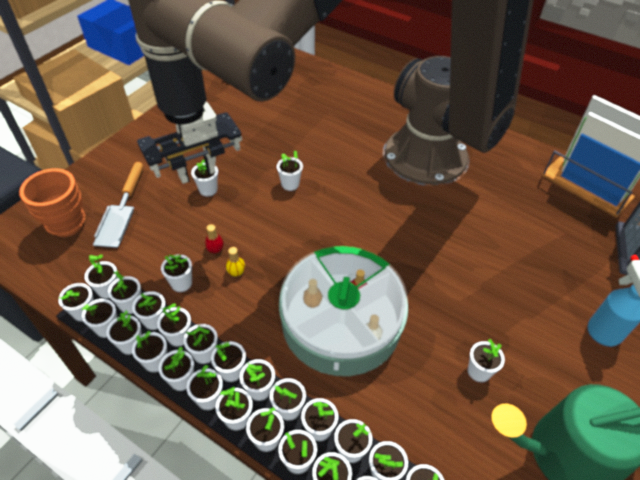

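```bash
python3 - <<'E'
from h import *
Z=np.load('pics/w4.npz'); p,R0=Z['p'],Z['R']
a=wcast((324.5,190),.078,p,R0); b=wcast((324.5,180.5),.02,p,R0); print(a,b)
t=(a+b)[:2]/2; t=t+[.001,0]; print(t)
R=down(332)
robot.goto([*t,.15],R)
robot.servo_line([*t,.052],speed=.1); robot.dwell(.2)
f=lambda:(np.round(robot.read_force(),2),np.round(robot.read_position(),4))
print(f())
robot.move_gripper(0.0); robot.dwell(.2); print(f(),robot.read_grip_width()*88)
robot.servo_line([*t,.09],speed=.08); robot.dwell(.2); print(f(),robot.read_grip_width()*88)
robot.servo_line([*t,.25],speed=.15); print(robot.read_t(),robot.ik([.5389,.0364,.25],down(242.1)))
grab('wrist','w5')
E
```

```text
[ 0.59520085 -0.27497725  0.078     ] [ 0.59523171 -0.27589923  0.02      ]
[ 0.59621628 -0.27543824]
(array([0.82, 0.17, 0.03]), array([ 0.5966, -0.2755,  0.0527]))
(array([0.33, 0.1 , 0.8 ]), array([ 0.5962, -0.2754,  0.052 ])) 17.977968741055314
(array([-0.02,  0.41, -0.51]), array([ 0.5958, -0.2754,  0.0894])) 18.118140018013825
32.2083 [ 24.66381255   6.95166776 -14.28641479   0.         -68.76191745
  37.43618745]
```

View pics/w5.png

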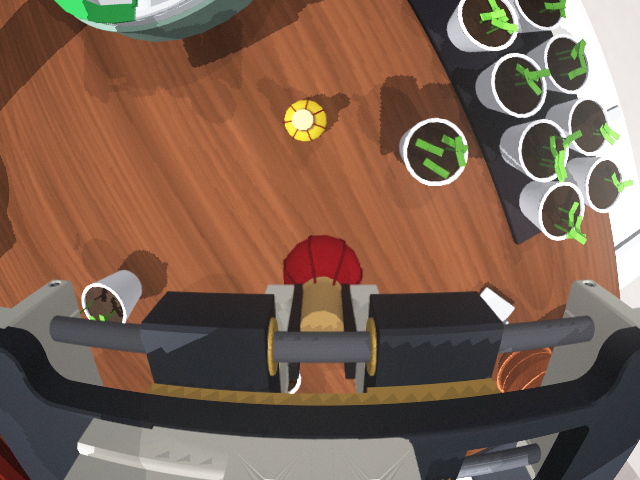

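```bash
python3 - <<'E'
from h import *
t=[.5386,.0364]
robot.goto([*t,.25],down(242.1)); robot.servo_line([*t,.165],speed=.15); robot.dwell(.3)
grab('wrist','w6');grab('top','t6');grab('scene','s6');print(robot.read_position(),robot.read_t())
a=cv2.imread('pics/t6.png')[145:275,200:340]; b=cv2.imread('pics/s6.png')[200:380,265:445]
cv2.imwrite('pics/c6.png',np.hstack([cv2.resize(a,(431,400),interpolation=cv2.INTER_CUBIC)[:,:400],cv2.resize(b,(400,400),interpolation=cv2.INTER_CUBIC)]))
E
```

```text
[0.53868584 0.03643652 0.16530582] 35.275
```

View pics/w6.png

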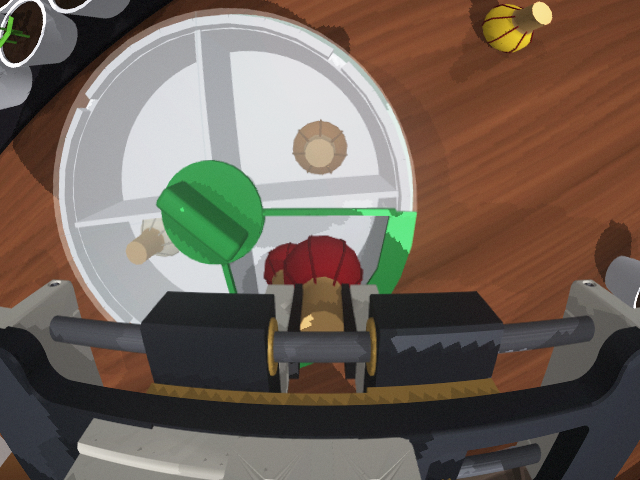

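View pics/c6.png

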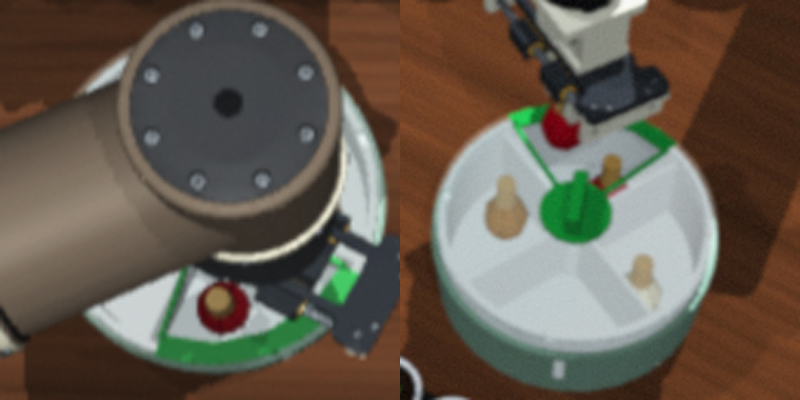

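```bash
python3 - <<'E'
from h import *
t=[.5386,.0364]
f=lambda:(np.round(robot.read_force(),2),np.round(robot.read_position(),4))
for z in (.15,.135,.12,.105,.092,.084,.078,.073,.070):
    robot.servo_line([*t,z],speed=.05); robot.dwell(.12); F=f(); print(z,F,round(robot.read_grip_width()*88,1))
    if np.linalg.norm(F[0])>8: break
print(robot.read_t())
grab('wrist','w7'); grab('scene','s7')
b=cv2.imread('pics/s7.png')[200:380,265:445]
cv2.imwrite('pics/c7.png',cv2.resize(b,(600,600),interpolation=cv2.INTER_CUBIC))
E
```

```text
0.15 (array([-0.49,  0.18,  0.02]), array([0.5387, 0.0365, 0.1501])) 17.6
0.135 (array([-0.13,  0.42, -1.04]), array([0.5388, 0.0364, 0.1351])) 17.6
0.12 (array([-0.05,  0.22, -0.89]), array([0.5387, 0.0364, 0.1201])) 17.7
0.105 (array([-0.2 ,  0.08, -1.04]), array([0.5387, 0.0364, 0.1051])) 18.0
0.092 (array([ 0.14,  0.79, -0.86]), array([0.5387, 0.0364, 0.0921])) 17.9
0.084 (array([-1.15,  0.26, -0.98]), array([0.5386, 0.0364, 0.084 ])) 17.3
0.078 (array([-0.3 , -0.67, -1.16]), array([0.5386, 0.0364, 0.078 ])) 18.5
0.073 (array([ 0.47, -0.13, -0.86]), array([0.5386, 0.0364, 0.0729])) 18.0
0.07 (array([0.07, 0.79, 0.19]), array([0.5386, 0.0364, 0.07  ])) 17.6
39.6083
```

View pics/c7.png

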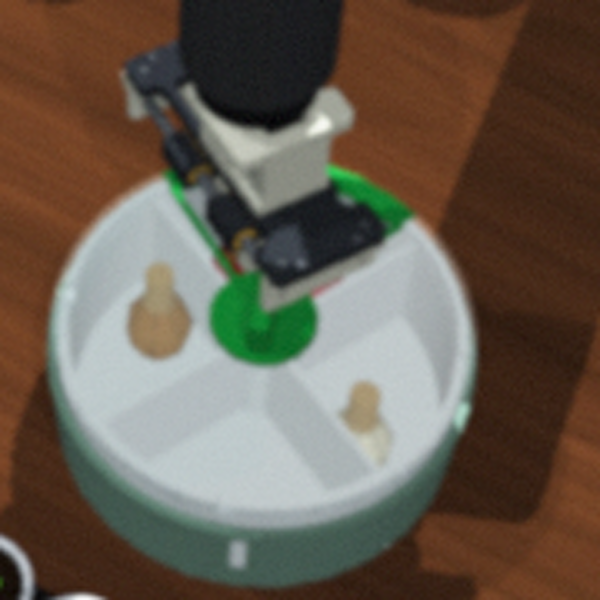

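View pics/w7.png

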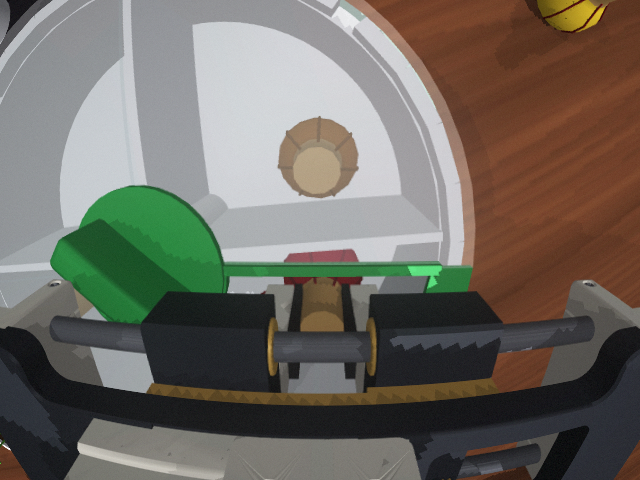

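```bash
python3 - <<'E'
from h import *
t=[.5386,.0364]
f=lambda:(np.round(robot.read_force(),2),np.round(robot.read_position(),4))
for z in (.068,.066):
    robot.servo_line([*t,z],speed=.03); robot.dwell(.12); F=f(); print(z,F)
    if np.linalg.norm(F[0])>4: break
robot.move_gripper(0.30); robot.dwell(.4); print(f(),robot.read_grip_width()*88)
robot.servo_line([*t,.13],speed=.06); print(f())
robot.servo_line([*t,.25],speed=.2); print(f())
robot.goto([.46,.0364,.32],down(270)); robot.dwell(.2)
grab('wrist','w8'); grab('scene','s8');grab('top','t8');print(robot.read_t())
b=cv2.imread('pics/s8.png')[200:380,265:445]
cv2.imwrite('pics/c8.png',cv2.resize(b,(600,600),interpolation=cv2.INTER_CUBIC))
E
```

```text
0.068 (array([-0.14,  0.19, -0.8 ]), array([0.5386, 0.0364, 0.068 ]))
0.066 (array([-0.79, -0.37, -0.08]), array([0.5386, 0.0364, 0.066 ]))
(array([-0.65, -0.36, -0.49]), array([0.5386, 0.0364, 0.066 ])) 26.56833718499761
(array([ 0.31,  0.49, -0.48]), array([0.5383, 0.0363, 0.1295]))
(array([-0.47, -0.16, -1.07]), array([0.5379, 0.0364, 0.2487]))
44.1
```

View pics/c8.png

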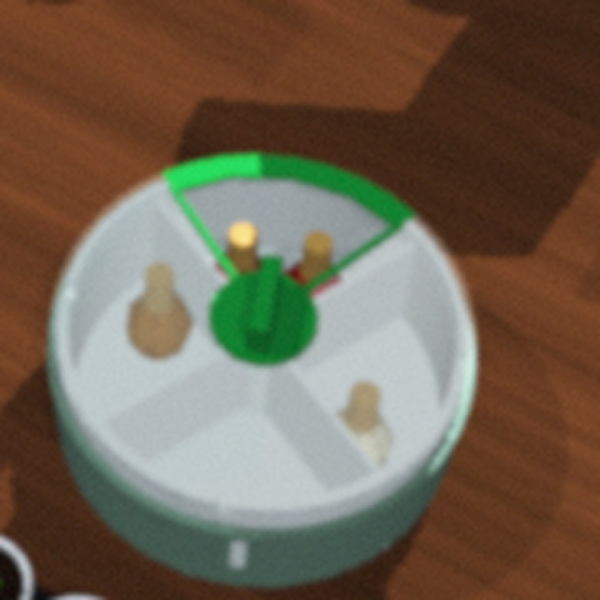

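View pics/w8.png

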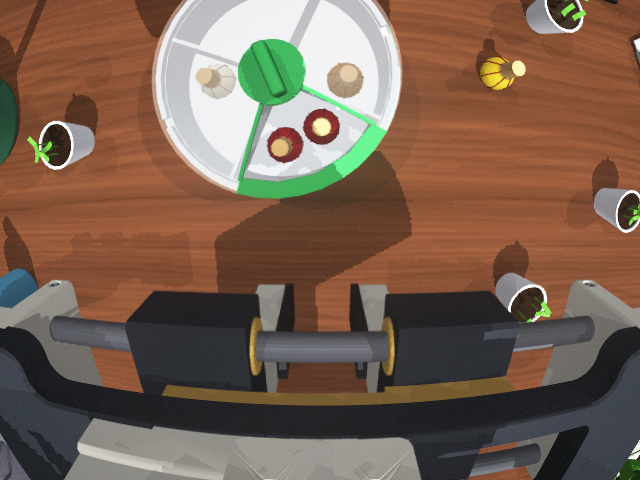

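```bash
python3 - <<'E'
from h import *
Z=np.load('pics/w8.npz'); p,R=Z['p'],Z['R']
c=np.array([.5975,.086]); 
for n,uv,z in [('kept neck',(280,147),.084),('loose neck',(322,126),.084)]:
    w=wcast(uv,z,p,R)[:2]-c; print(n,np.linalg.norm(w),np.degrees(np.arctan2(w[1],w[0]))%360)
# depth heights of green via top camera
ci=robot.camera_info('top');V=np.array(ci['view']);f=240/np.tan(np.radians(ci['vfov']/2))
for tag in('top0','t8'):
    Q=np.load(f'pics/{tag}.npz');im,d=Q['im'],Q['d'];m=cv2.inRange(cv2.cvtColor(im,cv2.COLOR_RGB2HSV),(50,120,60),(85,255,255))>0
    m[:150]=0;m[275:]=0;m[:,:205]=0;m[:,335:]=0
    v,u=np.nonzero(m&(d>0));D=d[v,u];P=np.stack([(u-ci['cx'])/f*D,(v-ci['cy'])/f*D,D],1);W=(P-V[:3,3])@V[:3,:3]
    r=np.hypot(*(W[:,:2]-c).T); k=(r>105)&(r<130); 
    print(tag,len(W),'lid rim green z',np.median(W[k,2]),'bar top',np.percentile(W[r<28,2],95))
    W2=W[k]; a=np.degrees(np.arctan2(*(W2[:,:2]-c).T[::-1]))%360; print(a.min(),a.max())
robot.job_done()
print(robot.read_t())
E
```

```text
kept neck 0.08139730718342306 184.35433295432443
loose neck 0.07785751248333285 220.34251446839028
top0 1268 lid rim green z nan bar top 0.13801706517518694
  return _methods._mean(a, axis=axis, dtype=dtype,
  ret = ret.dtype.type(ret / rcount)
Traceback (most recent call last):
ValueError: zero-size array to reduction operation minimum which has no identity
```

```bash
python3 - <<'E'
from h import *
c=np.array([.5975,.086]); ci=robot.camera_info('top');V=np.array(ci['view']);f=240/np.tan(np.radians(ci['vfov']/2))
for tag in('top0','t8'):
    Q=np.load(f'pics/{tag}.npz');im,d=Q['im'],Q['d'];m=cv2.inRange(cv2.cvtColor(im,cv2.COLOR_RGB2HSV),(50,120,60),(85,255,255))>0
    m[:150]=0;m[275:]=0;m[:,:205]=0;m[:,335:]=0
    v,u=np.nonzero(m&(d>0));D=d[v,u];P=np.stack([(u-ci['cx'])/f*D,(v-ci['cy'])/f*D,D],1);W=(P-V[:3,3])@V[:3,:3]
    r=np.hypot(*(W[:,:2]-c).T); print(tag,len(W),'bar top',np.percentile(W[r<28,2],[90,95,99]))
print(robot.job_done()); print(robot.read_t())
E
```

```text
top0 1268 bar top [0.13531226 0.13801707 0.14055971]
t8 10 bar top [0.10303357 0.10350647 0.10388479]
the job is handed in; nothing more can be done
None
the job is handed in; nothing more can be done
```

The loose red bulb is in the round box's red compartment next to the other red one. The lid is seated over it, and I handed the job in at about 44 s; no verdict was reported.

- **Lid:** I lifted it about 6 mm by its handle and turned it about 153° to the notch, at 202°. Lowered there, the tab passed the rim height (where it would lie on the rim) without contact. Twisting about 2.4° each way met resistance of 0.5–0.7 N m, so it was locked. After letting go, I pressed lightly on the handle top, which stood at 131 mm, the seated height.
- **Bulb:** I gripped it by the neck, lowered it through the opening and let go with its base about 8 mm above the compartment floor. No contact force showed on the way down. Afterwards I measured the loose bulb at 78 mm from the axis and 220°, and the kept one at 81 mm and 184°. Both are well inside the opening.
- **Cups:** In the last picture the cups in view stand upright; the arm never went near them low down, and I did not measure their positions again.

**Checks that failed or disagreed:**
- The final check of lid height by depth picture failed because the arm blocked the top camera. The evidence that the lid is seated is the drop, the twist and the press, all made before the bulb was placed, plus its unchanged look in the last wrist and scene pictures.
- While I still gripped the lid, it stopped about 1.3 mm higher than expected. The press on the handle after release showed it was home, so I put this down to slight slip in the grip.
- The box centre measured by camera and by arm force differed by about 3 mm; I used the force value.

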